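# Aim the bench tweezers and hold their tips at the marked gap

## Robot

A 6-joint arm with a two-finger parallel gripper is mounted at the origin on the work surface. World frame = base frame: x ahead of the robot, y to its left, z up, the work surface at z = 0. Lengths are in m, angles in rad, forces in N, time in s.
With the tool pointing down it reaches from about 0.375 to 0.9 m from the base axis. Payload 3.1 kg.
Tool frame: the origin (TCP) lies at the very end of the fingers, on their centre line; the grasp point (between the pads) lies 19 mm behind it; z points along the fingers, y is the direction in which the jaws open and shut (so a half turn about z gives the same grasp; the last joint's range is limited). The gripper opens to 85 mm and grips with 20 to 120 N. Pads are 22 mm wide; open, the fingers measure 114 mm over their backs; the gripper's body (76 mm by 85 mm) begins 54 mm behind the grasp point. The pads swing forward as they close: fully open they stand 13 mm farther back than shut.
Start: joints at [-1.438, 0.527, 1.433, -0, 1.181, -0.178], TCP at [0.191, -0.595, 0.231] pointing down, gripper open.
Joint ranges: [-3.08, 3.08], [-0.75, 2.2], [0.22, 2.44], [-1.43, 4.57], [0, 2.65], [-2.85, 2.85]. Speed limits (rad/s): [2.79, 2.79, 3.14, 3.14, 3.14, 3.14].

## Interface

Orientations are given as a rotation vector (axis times angle).
In Python, from workcell import robot, vision, ticket gives the robot as it stands.
- The arm moves only by the tool arm_command, never from a script. Its argument "commands" is a list of rows, each a list of 2 entries, a list of its own where there are three numbers: the shift along the world's x, y, z as a fraction of full scale, then the turn, a rotation vector about the world's x, y, z as a fraction of full scale. A call has exactly 5 rows; each row shifts and turns the pose as measured when the row begins; what a row does not reach is not made up. Full scale, the value 1, is 40 mm for a shift and 0.12 rad for a turn. A row lasts 1/12 s, in which the tool goes at most 41.7 mm and 7.16 degrees, less where a joint would pass 70% of its speed; a pose out of reach is approached as far as the arm can. A call with a number of a shift or a turn outside -1 to 1 is refused whole. A call with a gripper value outside its range is refused whole. "fingers" is the gripper command: -1 is fully open, 1 is shut, values between are in proportion, set as the call begins (left out, the last holds). The fingers move at their own pace and stop on an object; the grip force is fixed at half the most. Time passes only in rows, so rows that do not move let the fingers close, or fill a call up. It gives the time, the measured TCP pose, the force and the opening at its end, in the units of the state.
- robot.observe(): the state, without advancing time (a new reading comes with each control period).
- vision.camera(name): name is "side" or "top"; returns a dict with "image" (400x640x3 uint8, red, green, blue), "fx", "fy", "cx", "cy" (pixels), "eye" and "rotation" of the camera in the world. Camera axes: x right, y down, z forward; pixel columns grow to the right and rows downward; lengths in m; the calibration is good to about 2 mm. A picture is of the moment at which its call begins. There is no depth.
- ticket.job_done(): hands the job in, once; it reports no verdict.
The state is a dict: "t": time; "q": joint angles; "joint_vel": joint speeds; "effort": joint torques, N m; "position": TCP position; "eef_rot": TCP orientation; "force": force on the tool from outside, world axes, zero at the start; "moment": the same for the moment, N m; "grip_width": finger opening in m.
Only numpy, scipy, OpenCV 4.12 (cv2) and the standard library are available. Lean on these libraries where they do the work, as an engineer would, in place of code of your own. Each camera call takes 0.05 s, during which the arm holds its last target.

## Task

On the bench a large pair of sprung tweezers stands on a swivel stand. First, with the tips still wide open (only a light hold on the blue pads), swing the tweezers round until the tips point at the red mark on the stand's base; then squeeze the two arms by their blue pads until the tips are 14 mm apart, with the red pointer over the green band of the gauge. Finish while still squeezing, the gap and the aim held steady so that I can slip a brass part in between; do not pinch the tips shut, and leave the other things on the bench where they are.

Things in the scene. Friction and masses are not known exactly. Their poses are not given: they have to be found in the camera images.
- stand: Swivel stand, bolted down: grey base disc 200 mm across and 14 mm thick, a 32 mm steel post at its centre. Origin: centre of the disc's underside, on the bench; z up is the swivel axis; x points from the swivel axis to the red mark. The tweezers' top is 113 mm above the bench; the block at their rear sweeps a 150 mm radius.
- mark (a point): Centre of the red painted bar on top of the base disc (30 mm long, radial, 14 mm wide), 78 mm from the swivel axis, 18 mm above the bench.
- swivel (a joint): Angle of the tweezers about the vertical swivel axis (rad), positive anticlockwise from above, range -1.8 to 1.8; 0 when the tips point straight at the red mark. The tips' heading in the world is the stand's yaw plus this angle. It starts between 0.5 and 1.3. Stays where it is left; turning it takes about 0.06 N m.
- grip (a point): Point midway between the two blue pads, on the swivel axis, 100 mm above the bench. Here the arms are squeezed, from above, by one finger on each pad. Turning the tweezers needs only a turn of the hand about this vertical. Its x axis is level and points along the tweezers to the tips; the arms close along its y axis. Under the pads there is free room down to 70 mm above the bench.
- tip_l (a point): Inner end of the left arm's tip (left when looking from the rear block to the tips), 70 mm ahead of the grip point, 100 mm above the bench. The distance from here to the other tip point is the tip gap: 36 mm when free. A red pointer on this arm, 14 to 36 mm behind the tip, rides just above the gauge strip.
- tip_r (a point): Inner end of the right arm's tip, the mirror image of the left one. This arm carries the white gauge strip that runs across on top of both arms, 20 mm behind the tips, with a green band 7 mm wide; the red pointer of the left arm stands over the band's middle when the tip gap is 14 mm, and over its ends at about 10 and 18 mm.
- jaw_l (a joint): Closing angle of the left sprung arm (rad) about its hinge at the rear block, 130 mm behind the grip point: 0 free, 0.085 at its stop. Tip gap = 36 mm - 200 mm x (jaw_l + jaw_r), so the 14 mm gap means a sum of 0.11; how the two arms share it does not matter.
- jaw_r (a joint): The same for the right arm, the mirror image. Springs push each arm outward: about 3 N at the pad when just off its free stop, 6.5 N at the 14 mm gap, 8.5 N at the stop. Let go, they open fully.
- pad_l (a point): Middle of the outer face of the left arm's blue grip pad (44 mm long, 26 mm tall, 4 mm thick), beside the grip point. Each arm is a 4 mm thick steel blade, 200 mm long from hinge to tip, 22 mm tall, 12 mm at the tip.
- pad_r (a point): The same on the right arm. Width over the two pads = 42.5 mm - 130 mm x (jaw_l + jaw_r): about 42.5 mm free, about 28 mm at the 14 mm tip gap.
- brass_ring: Bystander, leave alone: loose flat brass ring, 110 mm outside, 86 mm inside, 16 mm high. Origin: centre of its underside.
- screwdriver: Bystander, leave alone: loose screwdriver lying on the bench beyond the stand, its length along its x axis. Origin: the underside, near its middle.
- flux_jar: Bystander, leave alone: loose closed amber jar with a black cap, 60 mm across, 60 mm high. Origin: centre of its underside.
- spacer: Bystander, leave alone: loose brass block 50 x 20 x 12 mm. Origin: centre of its underside.

How it is judged:
On the way:
1. the tips point at the red mark (within 0.1 rad) while still more than 20 mm apart (value of joint swivel between -0.1 and 0.1 rad and distance between tip_l and tip_r above 0.02 m), for 0.2 s.
At the end, for the whole second after the job is handed in: The fingers are still squeezing the tweezers (more than 3 N), the tip gap is steady between 10 and 18 mm (marked: 14 mm), and the tips point at the red mark within 0.1 rad (value of joint swivel between -0.1 and 0.1 rad and distance between tip_l and tip_r between 0.01 and 0.018 m and contact force between the fingers and stand above 3 N and velocity of joint jaw_l between -0.03 and 0.03 rad/s and velocity of joint jaw_r between -0.03 and 0.03 rad/s); the arm keeps its last pose, push and grip.
It fails at once if the tips are pinched shut (gap under 6 mm) (distance between tip_l and tip_r below 0.006 m).
It fails at once if the brass ring is moved more than 20 mm (distance of brass_ring from where it was at the start of the episode above 0.02 m).
It fails at once if the screwdriver is moved more than 20 mm (distance of screwdriver from where it was at the start of the episode above 0.02 m).
It fails at once if the jar is moved more than 20 mm (distance of flux_jar from where it was at the start of the episode above 0.02 m).
It fails at once if the brass spacer is moved more than 20 mm (distance of spacer from where it was at the start of the episode above 0.02 m).
It also fails if it takes over 38 s, if anything falls off the work surface, if the arm or the gripper's body presses on something with over 40 N, if the wrist force passes 120 N, or if a joint passes its speed limit or range.

## Working session

There is one attempt and no reset: what is moved stays moved. The work goes in short steps, Python scripts to look and compute and a tool call to move; the robot and the scene stay as the last step left them, time stands still between calls to the robot, and variables do not carry over. Pictures are saved under pics/ and viewed, and the job is handed in when it is done.

Besides the shell and the picture viewer there is one more tool, called as a command line: name --argument value ..., lists and objects as JSON in quotes. arm_command: Moves the arm, as the interface text tells. Its arguments: {"type":"object","properties":{"commands":{"type":"array","items":{"type":"array"}},"fingers":{"type":"number"}},"required":["commands"]}

```bash
mkdir -p pics; python3 - <<'E'
from workcell import robot, vision
import cv2
for n in("top","side"):
    c=vision.camera(n); cv2.imwrite(f"pics/{n}0.png",c["image"][:,:,::-1])
    print(n,c["fx"],c["fy"],c["cx"],c["cy"],c["eye"],c["rotation"])
print(robot.observe())
E
```

```text
top 393.2590568795197 393.2590568795197 319.4662380555834 192.87951836337334 [0.47407193 0.00556286 1.02181716] [-2.19647026  2.13654608 -0.12209655]
side 501.2610169007842 501.2610169007842 323.6064742595985 195.47230560571933 [-0.10552901  0.82230952  0.7928178 ] [-0.8966388   2.36395387 -1.27177819]
{'t': 0.1, 'q': array([-1.43852182e+00,  5.28406958e-01,  1.43378205e+00, -1.54806632e-05,
        1.18140524e+00, -1.78486817e-01]), 'joint_vel': array([-0.0008405 , -0.00177064, -0.00352859,  0.00148868, -0.00091401,
       -0.00068098]), 'effort': array([ 2.41365694e-05, -4.43302882e+01, -1.78586465e+01, -2.83028767e-04,
        3.83779625e-03, -1.17154670e-06]), 'position': array([ 0.19105933, -0.59439759,  0.23040823]), 'eef_rot': array([-3.10176621e+00, -4.85880306e-01, -5.01282759e-05]), 'force': array([-0.53040814,  0.38666637, -1.00234283]), 'moment': array([-0.00639133, -0.00945366,  0.01513037]), 'grip_width': 0.08567414274082284}
```

View pics/top0.png

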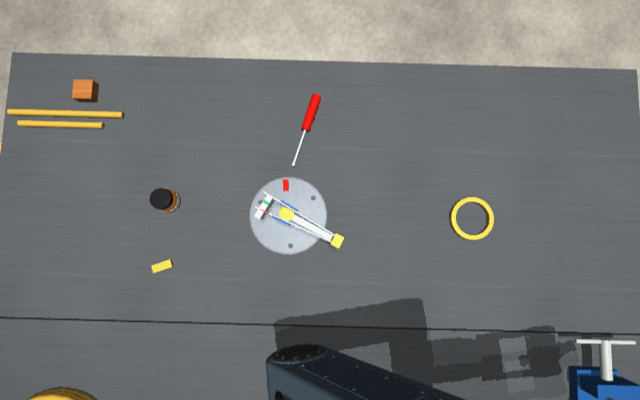

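View pics/side0.png

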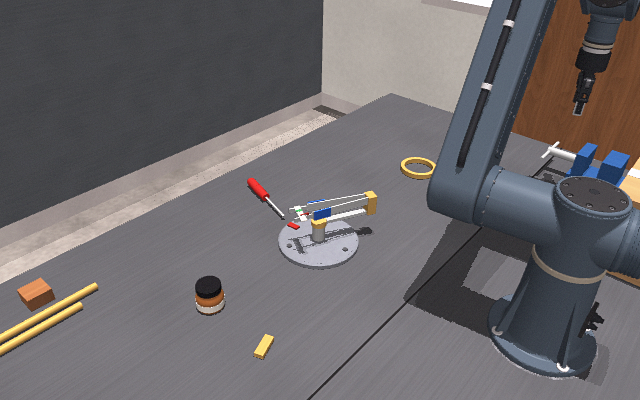

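The top view shows the disc at about (288,216), the mark at (285,185), the tips at (262,205) and the rear block at (337,240). I'll measure these next.

```bash
cat > h.py <<'E'
import numpy as np, cv2
from scipy.spatial.transform import Rotation as R
from workcell import robot, vision
def ray(c,u,v):
    d=R.from_rotvec(c["rotation"]).as_matrix() if np.ndim(c["rotation"])==1 else np.array(c["rotation"])
    return np.array(c["eye"]), d@np.array([(u-c["cx"])/c["fx"],(v-c["cy"])/c["fy"],1])
def onz(c,u,v,z):
    e,d=ray(c,u,v); return e+d*(z-e[2])/d[2]
def proj(c,p):
    M=R.from_rotvec(c["rotation"]).as_matrix(); q=M.T@(np.array(p)-c["eye"])
    return np.array([c["cx"]+c["fx"]*q[0]/q[2],c["cy"]+c["fy"]*q[1]/q[2]])
def blobs(c,lo,hi,box,amin=6):
    hsv=cv2.cvtColor(c["image"],cv2.COLOR_RGB2HSV); m=cv2.inRange(hsv,np.array(lo),np.array(hi))
    k=np.zeros_like(m); x0,y0,x1,y1=box; k[y0:y1,x0:x1]=m[y0:y1,x0:x1]
    n,l,s,ce=cv2.connectedComponentsWithStats(k)
    return [(s[i,4],ce[i].round(1)) for i in range(1,n) if s[i,4]>=amin],k
E
python3 - <<'E'
from h import *
c=vision.camera("top"); im=c["image"]; s=vision.camera("side")
B=(240,165,350,265)
g=cv2.cvtColor(im,cv2.COLOR_RGB2HSV)
m=cv2.inRange(g,np.array([0,0,120]),np.array([179,70,255])); k=np.zeros_like(m);k[B[1]:B[3],B[0]:B[2]]=m[B[1]:B[3],B[0]:B[2]]
ct=max(cv2.findContours(k,0,1)[0],key=cv2.contourArea)
h=cv2.convexHull(ct)
P=np.array([onz(c,*p[0],.014)[:2] for p in ct])
# robust circle fit
from scipy.optimize import least_squares
f=least_squares(lambda x:np.hypot(P[:,0]-x[0],P[:,1]-x[1])-x[2],[*P.mean(0),.1],loss="soft_l1",f_scale=.002)
print("disc",f.x)
for nm,lo,hi,z in [("red",(0,150,100),(8,255,255),.018),("yellow",(20,100,100),(35,255,255),.113),("blue",(105,100,60),(130,255,255),.11),("green",(45,80,60),(90,255,255),.113)]:
    for b in blobs(c,lo,hi,B,3)[0]: print(nm,b,onz(c,*b[1],z).round(4))
print("side")
for nm,lo,hi,z in [("red",(0,150,100),(8,255,255),.018),("yellow",(20,100,100),(35,255,255),.1),("blue",(105,100,60),(130,255,255),.1),("green",(45,80,60),(90,255,255),.113)]:
    for b in blobs(s,lo,hi,(270,180,385,270),3)[0]: print(nm,b,onz(s,*b[1],z).round(4))
cv2.imwrite("pics/z1.png",cv2.resize(im[165:265,235:355],None,fx=6,fy=6,interpolation=2)[:,:,::-1][:600])
cv2.imwrite("pics/z2.png",cv2.resize(s["image"][180:270,265:385],None,fx=6,fy=6,interpolation=2)[:,:,::-1])
E
```

```text
disc [0.52559743 0.08282963 0.10019543]
red (np.int32(53), array([285.1, 184.8])) [0.6027 0.0927 0.018 ]
yellow (np.int32(149), array([285.9, 213.4])) [0.524  0.0802 0.113 ]
yellow (np.int32(141), array([336.9, 240.4])) [ 0.4653 -0.039   0.113 ]
blue (np.int32(29), array([288.3, 204.9])) [0.5441 0.0756 0.11  ]
blue (np.int32(32), array([280.8, 220.3])) [0.5079 0.0916 0.11  ]
green (np.int32(17), array([265.8, 202. ])) [0.5491 0.1277 0.113 ]
side
red (np.int32(6), array([306.8, 213.3])) [0.6136 0.0329 0.018 ]
red (np.int32(47), array([292.9, 225.2])) [0.6049 0.0948 0.018 ]
yellow (np.int32(52), array([370.2, 194. ])) [ 0.4764 -0.0512  0.1   ]
yellow (np.int32(51), array([318.5, 221. ])) [0.4973 0.1205 0.1   ]
blue (np.int32(27), array([315.5, 200.6])) [0.5575 0.0632 0.1   ]
blue (np.int32(156), array([322.1, 213.2])) [0.5113 0.0918 0.1   ]
green (np.int32(12), array([298.6, 210. ])) [0.5483 0.133  0.113 ]
```

View pics/z1.png

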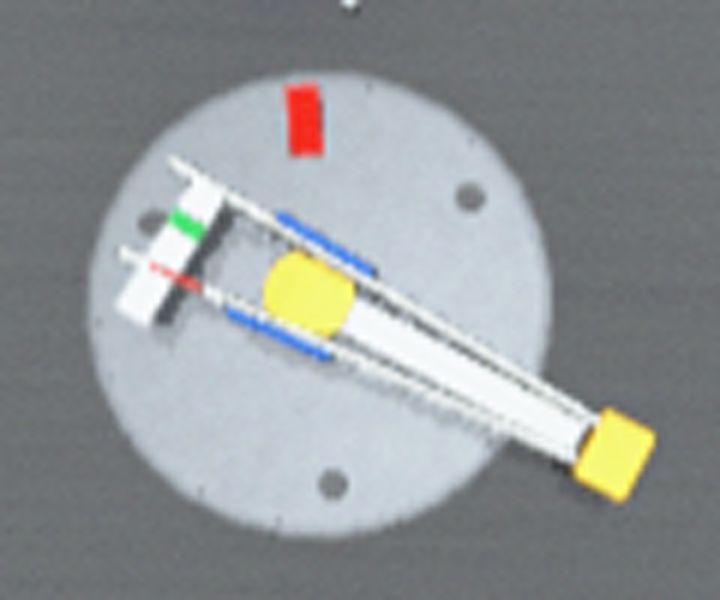

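View pics/z2.png

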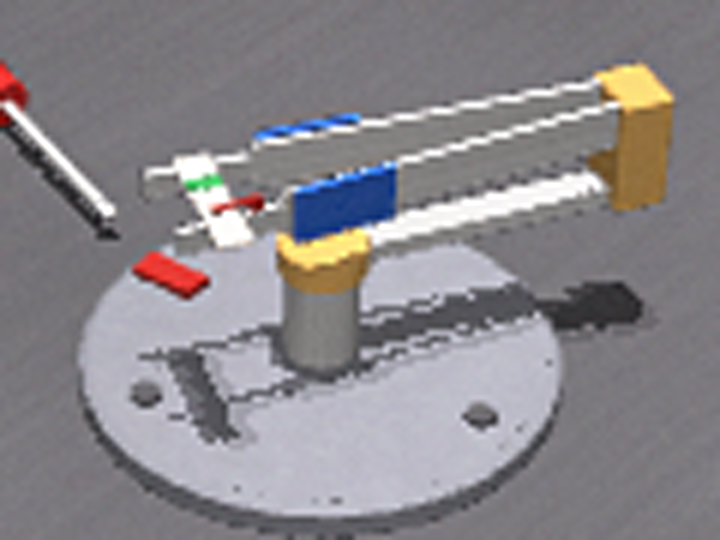

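The two views agree:
- **Grip axis:** about (0.526, 0.083).
- **Mark heading:** about 0.13 rad.
- **Tweezers heading:** about 1.12 rad, so the swivel is about 0.98.

I'll move over the stand high up and turn the hand by +0.80 on the way.

arm_command --commands '[[[0.42,0.85,0],[0,0,0.33]],[[0.42,0.85,0],[0,0,0.33]],[[0.42,0.85,0],[0,0,0.33]],[[0.42,0.85,0],[0,0,0.33]],[[0.42,0.85,0],[0,0,0.33]]]' --fingers -1

```text
t: 0.62
position: [0.2729, -0.4277, 0.2291]
eef_rot: [3.036, 0.785, -0.002]
force: [1.6, 1.0, 0.3]
grip_width: 0.0857
```

arm_command --commands '[[[0.42,0.85,0],[0,0,0.33]],[[0.42,0.85,0],[0,0,0.33]],[[0.42,0.85,0],[0,0,0.33]],[[0.42,0.85,0],[0,0,0.33]],[[0.42,0.85,0],[0,0,0.33]]]'

```text
t: 1.03
position: [0.3587, -0.2489, 0.229]
eef_rot: [2.94, 1.09, 0.001]
force: [1.0, -0.5, 0.1]
grip_width: 0.0856
```

arm_command --commands '[[[0.42,0.85,0],[0,0,0.33]],[[0.42,0.85,0],[0,0,0.33]],[[0.42,0.85,0],[0,0,0.33]],[[0.42,0.85,0],[0,0,0.33]],[[0.42,0.85,0],[0,0,0.33]]]'

```text
t: 1.45
position: [0.4448, -0.0697, 0.2297]
eef_rot: [2.811, 1.387, 0.003]
force: [0.6, -0.7, -0.4]
grip_width: 0.085
```

arm_command --commands '[[[0.48,0.9,0],[0,0,0.4]],[[0.48,0.9,0],[0,0,0.4]],[[0.48,0.9,0],[0,0,0.4]],[[0.48,0.9,0],[0,0,0.4]],[[0,0,0],[0,0,0]]]'

```text
t: 1.87
position: [0.5244, 0.0844, 0.2304]
eef_rot: [2.65, 1.673, 0.013]
force: [-0.2, -1.0, -0.1]
grip_width: 0.0855
```

```bash
python3 - <<'E'
from h import *
o=robot.observe(); r=o["eef_rot"]; print(o["position"],2*np.arctan2(r[1],r[0]),o["q"],o["t"])
E
```

```text
[0.52436483 0.08441408 0.23037525] 1.1262454801504695 [-0.04971662  0.39864329  1.67601861 -0.0024451   1.05564978  0.39602683] 1.8667
```

arm_command --commands '[[[0.04,-0.03,-0.3],[0,0,-0.05]],[[0,0,-0.6],[0,0,0]],[[0,0,-0.6],[0,0,0]],[[0,0,-0.3],[0,0,0]],[[0,0,0],[0,0,0]]]'

```text
t: 2.28
position: [0.5279, 0.087, 0.1571]
eef_rot: [2.644, 1.674, 0.02]
force: [0.1, 1.0, -0.8]
grip_width: 0.0853
```

```bash
python3 - <<'E'
from h import *
o=robot.observe(); r=o["eef_rot"]; print(o["position"],2*np.arctan2(r[1],r[0]),o["force"])
c=vision.camera("top"); s=vision.camera("side")
a=cv2.resize(c["image"][165:265,235:355],None,fx=4,fy=4,interpolation=2)
b=cv2.resize(s["image"][160:260,265:345],None,fx=4,fy=4,interpolation=2)
cv2.imwrite("pics/a1.png",np.hstack([a,b])[:,:,::-1])
E
```

```text
[0.52789966 0.08700144 0.15710249] 1.1287977652817518 [ 0.10167135  0.95655656 -0.80323471]
```

View pics/a1.png

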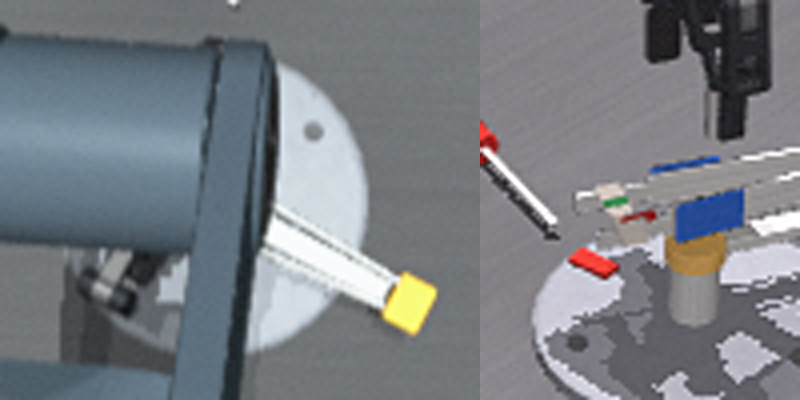

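The side view shows both fingers straddling the pads from above; the arm hides the top view of the tips. I'll centre and go down.

arm_command --commands '[[[-0.05,-0.1,0],[0,0,-0.08]],[[0,0,0],[0,0,0]],[[0,0,-0.3],[0,0,0]],[[0,0,-0.3],[0,0,0]],[[0,0,0],[0,0,0]]]'

```text
t: 2.8
position: [0.5311, 0.0808, 0.1405]
eef_rot: [2.647, 1.651, 0.04]
force: [0.4, 0.4, -0.5]
grip_width: 0.0854
```

```bash
cat > st.py <<'E'
from h import *
o=robot.observe(); r=o["eef_rot"]; M=R.from_rotvec(r).as_matrix()
print("t",o["t"],"p",o["position"].round(4),"head",np.arctan2(M[1,0],M[0,0]).round(4),"z",M[:,2].round(4),"F",o["force"].round(2),"M",o["moment"].round(2),"w",round(o["grip_width"],4))
E
python3 st.py
```

```text
t 2.8 p [0.5311 0.0808 0.1405] head 1.1158 z [ 0.0331 -0.0047 -0.9994] F [ 0.37  0.37 -0.53] M [ 0.02  0.02 -0.03] w 0.0854
```

arm_command --commands '[[[-0.12,0.06,0],[0.04,0.27,0]],[[0,0,0],[0,0,0]],[[0,0,0],[0,0,0]],[[0,0,0],[0,0,0]],[[0,0,0],[0,0,0]]]'

```text
t: 3.22
position: [0.5286, 0.0821, 0.1448]
eef_rot: [2.662, 1.658, 0.011]
force: [0.0, 0.2, 0.1]
grip_width: 0.0854
```

```bash
python3 st.py
```

```text
t 3.2167 p [0.5286 0.0821 0.1448] head 1.1142 z [ 8.5e-03 -5.0e-04 -1.0e+00] F [0.04 0.22 0.05] M [ 0.03 -0.    0.03] w 0.0854
```

arm_command --commands '[[[-0.08,0.03,-0.3],[0,0.09,0]],[[-0.03,0,-0.4],[0,0.05,0]],[[-0.03,0,-0.4],[0,0.05,0]],[[0,0,-0.2],[0,0,0]],[[0,0,0],[0,0,0]]]'

```text
t: 3.63
position: [0.5234, 0.0835, 0.091]
eef_rot: [-2.662, -1.658, 0.015]
force: [-0.2, -0.0, -0.1]
grip_width: 0.0855
```

```bash
python3 st.py
```

```text
t 3.6333 p [0.5234 0.0835 0.091 ] head 1.1142 z [-1.090e-02 -9.000e-04 -9.999e-01] F [-0.22 -0.03 -0.15] M [-0.02 -0.02  0.02] w 0.0855
```

arm_command --commands '[[[0.06,0,-0.2],[0,-0.09,0]],[[0,0,0],[0,0,0]],[[0,0,0],[0,0,0]],[[0,0,0],[0,0,0]],[[0,0,0],[0,0,0]]]' --fingers -0.1

```text
t: 4.05
position: [0.5255, 0.0837, 0.0828]
eef_rot: [-2.666, -1.661, 0.003]
force: [-0.1, -0.2, -0.3]
grip_width: 0.0471
```

```bash
python3 st.py; cat > pic.py <<'E'
from h import *
import sys
c=vision.camera("side")
cv2.imwrite("pics/"+sys.argv[1],cv2.resize(c["image"][165:265,265:385],None,fx=6,fy=6,interpolation=2)[:,:,::-1])
E
python3 pic.py b1.png
```

```text
t 4.05 p [0.5255 0.0837 0.0828] head 1.1144 z [-1.5e-03 -9.0e-04 -1.0e+00] F [-0.08 -0.18 -0.27] M [-0.01  0.03  0.03] w 0.0471
```

View pics/b1.png

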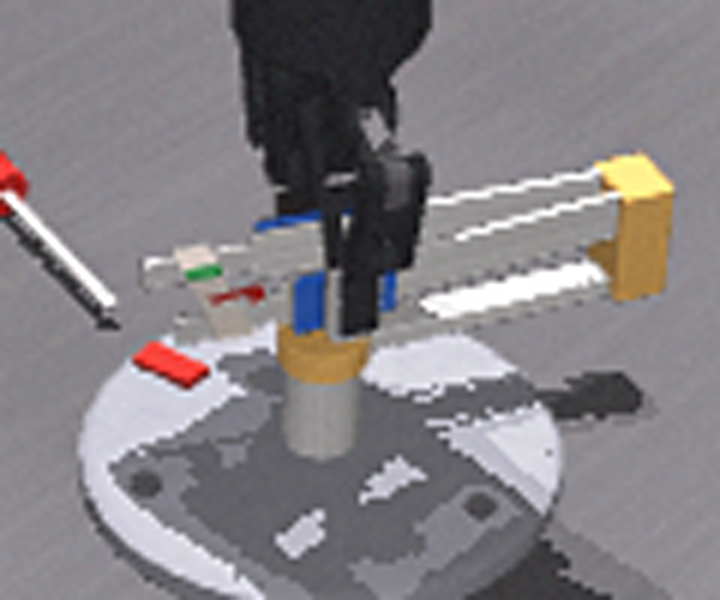

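The fingers stand on either side of the blue pads at 47 mm opening, not yet touching. I'll take a light hold.

arm_command --commands '[[[0,0,0],[0,0,0]],[[0,0,0],[0,0,0]],[[0,0,0],[0,0,0]],[[0,0,0],[0,0,0]],[[0,0,0],[0,0,0]]]' --fingers 0.1

```text
t: 4.52
position: [0.5262, 0.0838, 0.0837]
eef_rot: [2.665, 1.661, 0.0]
force: [0.9, 0.6, -0.5]
grip_width: 0.0387
```

```bash
python3 st.py;python3 pic.py b2.png
```

```text
t 4.5167 p [0.5262 0.0838 0.0837] head 1.1143 z [ 8.e-04 -8.e-04 -1.e+00] F [ 0.93  0.59 -0.51] M [-0.03 -0.02  0.01] w 0.0387
```

View pics/b2.png

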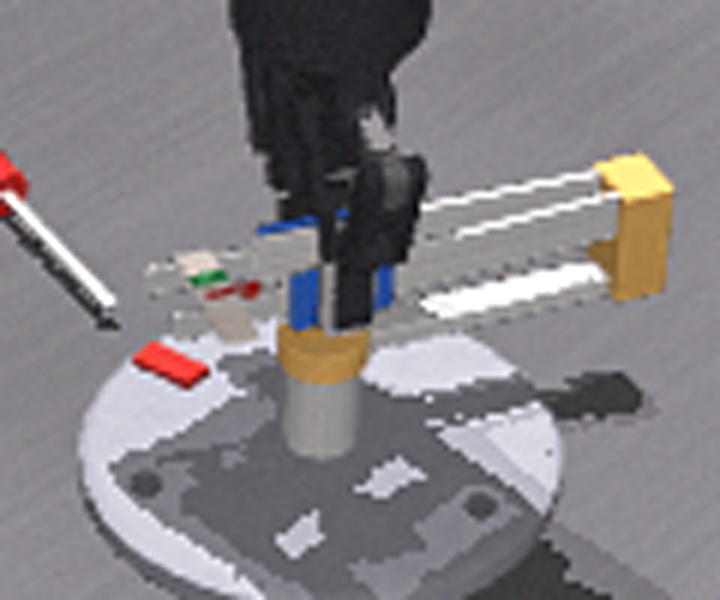

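Both fingers touch at 38.7 mm opening, which puts the gap at about 30 mm, and the pointer is still well off the green. I'll turn the hand clockwise in stages.

arm_command --commands '[[[0,0,0],[0,0,-0.4]],[[0,0,0],[0,0,-0.4]],[[0,0,0],[0,0,-0.4]],[[0,0,0],[0,0,-0.4]],[[0,0,0],[0,0,0]]]'

```text
t: 4.98
position: [0.5264, 0.0837, 0.0838]
eef_rot: [2.817, 1.387, -0.0]
force: [0.4, 0.5, -1.6]
grip_width: 0.0386
```

```bash
python3 st.py;python3 pic.py b3.png
```

```text
t 4.9833 p [0.5264 0.0837 0.0838] head 0.9149 z [ 7.0e-04 -1.5e-03 -1.0e+00] F [ 0.4   0.46 -1.64] M [ 0.07  0.01 -0.13] w 0.0386
```

View pics/b3.png

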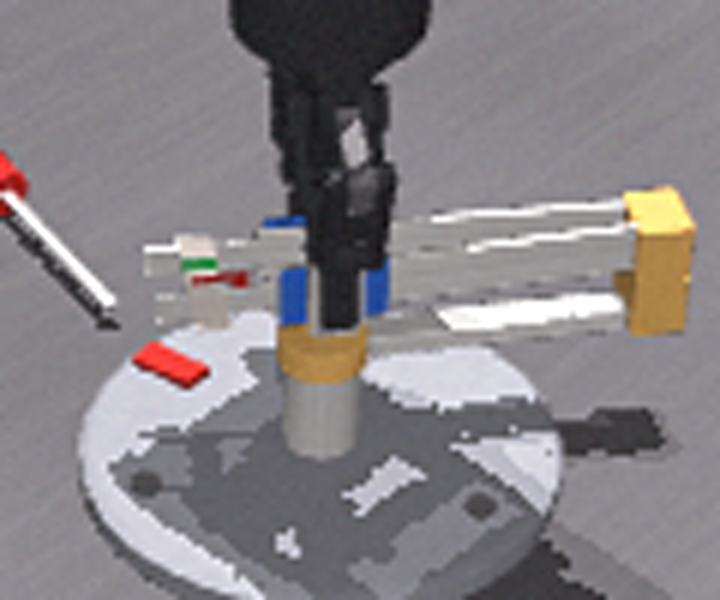

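The tweezers follow the hand, so I'll carry on.

arm_command --commands '[[[0,0,0],[0,0,-0.4]],[[0,0,0],[0,0,-0.4]],[[0,0,0],[0,0,-0.4]],[[0,0,0],[0,0,-0.4]],[[0,0,0],[0,0,-0.4]]]'

```text
t: 5.45
position: [0.5265, 0.0835, 0.0838]
eef_rot: [2.962, 1.04, -0.0]
force: [0.4, -0.7, -0.6]
grip_width: 0.0383
```

arm_command --commands '[[[0,0,0],[0,0,-0.4]],[[0,0,0],[0,0,-0.4]],[[0,0,0],[0,0,-0.4]],[[0,0,0],[0,0,-0.4]],[[0,0,0],[0,0,0]]]'

```text
t: 5.87
position: [0.5264, 0.0835, 0.0838]
eef_rot: [3.049, 0.747, -0.001]
force: [0.5, 0.7, -1.3]
grip_width: 0.0387
```

```bash
python3 st.py;python3 pic.py b4.png
```

```text
t 5.8667 p [0.5264 0.0835 0.0838] head 0.4808 z [-2.0e-04 -2.6e-03 -1.0e+00] F [ 0.49  0.66 -1.34] M [ 0.1   0.   -0.09] w 0.0387
```

View pics/b4.png

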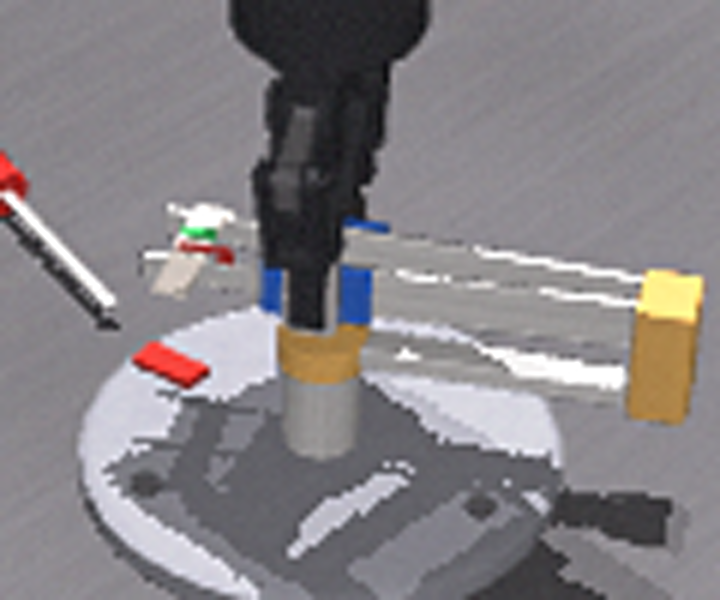

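arm_command --commands '[[[0,0,0],[0,0,-0.4]],[[0,0,0],[0,0,-0.4]],[[0,0,0],[0,0,-0.4]],[[0,0,0],[0,0,-0.4]],[[0,0,0],[0,0,-0.4]]]'

```text
t: 6.33
position: [0.5264, 0.0833, 0.0838]
eef_rot: [3.115, 0.384, -0.002]
force: [0.3, -0.2, -1.8]
grip_width: 0.0383
```

arm_command --commands '[[[0,0,0],[0,0,-0.4]],[[0,0,0],[0,0,-0.4]],[[0,0,0],[0,0,0]],[[0,0,0],[0,0,0]],[[0,0,0],[0,0,0]]]'

```text
t: 6.75
position: [0.5262, 0.0835, 0.0838]
eef_rot: [3.13, 0.241, -0.003]
force: [0.6, 0.9, -2.0]
grip_width: 0.0387
```

```bash
python3 st.py;python3 pic.py b5.png; python3 - <<'E'
from h import *
s=vision.camera("side"); c=vision.camera("top")
print(blobs(s,(20,100,100),(35,255,255),(270,180,400,290),3)[0],blobs(s,(0,150,80),(8,255,255),(270,180,320,240),3)[0],blobs(s,(45,80,60),(90,255,255),(270,180,320,240),3)[0])
cv2.imwrite("pics/t5.png",cv2.resize(c["image"][165:285,235:355],None,fx=5,fy=5,interpolation=2)[:,:,::-1])
E
```

```text
t 6.75 p [0.5262 0.0835 0.0838] head 0.154 z [-0.0014 -0.0028 -1.    ] F [ 0.58  0.87 -2.01] M [ 0.19 -0.01 -0.02] w 0.0387
[(np.int32(44), array([372. , 222.9]))] [(np.int32(3), array([301. , 203.3])), (np.int32(49), array([293. , 225.3]))] [(np.int32(6), array([299.5, 199.5]))]
```

View pics/b5.png

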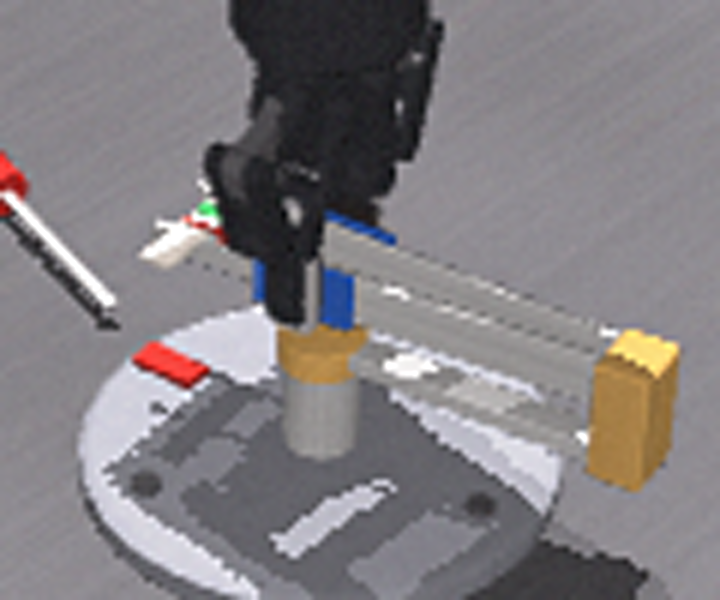

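View pics/t5.png

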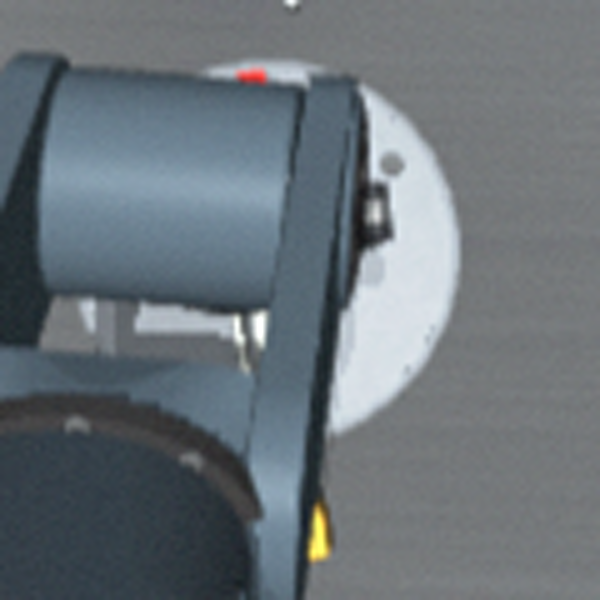

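```bash
python3 - <<'E'
from h import *
s=vision.camera("side")
g=np.array([.5263,.0833])
for uv in [(372,222.9),(372.5,224.2)]:
    p=onz(s,*uv,.113); d=g-p[:2]; print(p,np.arctan2(d[1],d[0]),np.hypot(*d))
p=onz(s,370.2,194.,.113); d=g-p[:2]; print("initial",p,np.arctan2(d[1],d[0]),np.hypot(*d))
m=onz(s,293,225.3,.018); print("mark",m,np.arctan2(m[1]-g[1],m[0]-g[0]))
E
```

```text
[0.39232182 0.05735919 0.113     ] 0.19125318992317275 0.13646640065415985
[0.38860641 0.06052331 0.113     ] 0.16393135136885933 0.13956468707066477
initial [ 0.46547019 -0.0348272   0.113     ] 1.0952589846403786 0.132869484609582
mark [0.60437738 0.09490795 0.018     ] 0.1475912784836572
```

The block puts the tips' heading at about 0.16–0.19, against 0.12–0.15 for the mark. I'll turn about 0.035 rad more, and give it time to settle while still open.

arm_command --commands '[[[0,0,0],[0,0,-0.3]],[[0,0,0],[0,0,0]],[[0,0,0],[0,0,0]],[[0,0,0],[0,0,0]],[[0,0,0],[0,0,0]]]'

```text
t: 7.37
position: [0.5262, 0.0834, 0.0838]
eef_rot: [3.133, 0.187, -0.003]
force: [0.1, 0.7, -0.9]
grip_width: 0.0382
```

```bash
python3 st.py;python3 pic.py b6.png; python3 - <<'E'
from h import *
s=vision.camera("side"); g=np.array([.5263,.0833])
for lo in (100,150,170,190):
  for b in blobs(s,(18,90,lo),(35,255,255),(350,200,400,290),3)[0]:
    p=onz(s,*b[1],.113); d=g-p[:2]; print(lo,b,np.arctan2(d[1],d[0]),np.hypot(*d))
cv2.imwrite("pics/c6.png",cv2.resize(s["image"][190:250,285:385],None,fx=8,fy=8,interpolation=2)[:,:,::-1])
E
```

```text
t 7.3667 p [0.5262 0.0834 0.0838] head 0.1195 z [-0.0016 -0.003  -1.    ] F [ 0.11  0.69 -0.94] M [ 0.17 -0.05 -0.06] w 0.0382
100 (np.int32(238), array([369.3, 233.7])) -0.06442253296977894 0.15326069580109716
150 (np.int32(186), array([368.3, 233. ])) -0.06236716910097327 0.15012923574864007
170 (np.int32(38), array([371.9, 223.5])) 0.17555273004824265 0.13725443880591245
170 (np.int32(3), array([365. , 227.3])) 0.016479785790687797 0.13212650611376706
170 (np.int32(5), array([370.6, 229.8])) 0.022544938834192427 0.14679303593916163
170 (np.int32(9), array([370.4, 235.8])) -0.08893887973463697 0.15975679040608043
170 (np.int32(7), array([369.7, 243.1])) -0.20192821224315585 0.17651554198562916
190 (np.int32(38), array([371.9, 223.5])) 0.17555273004824265 0.13725443880591245
```

View pics/c6.png

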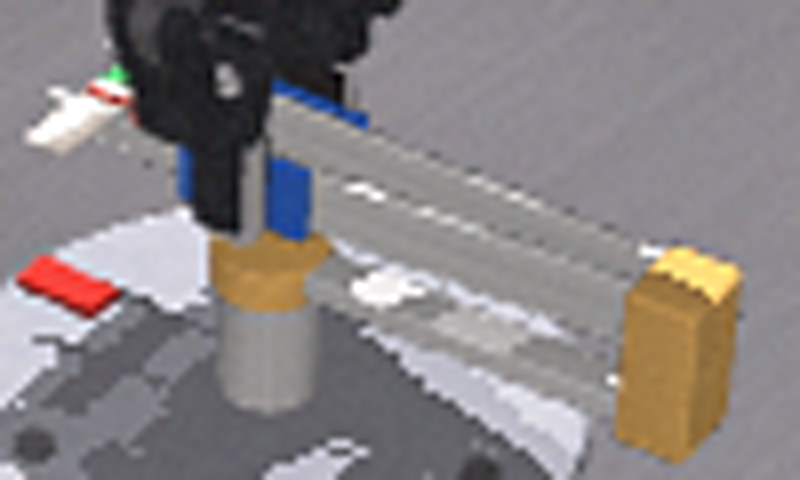

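```bash
python3 - <<'E'
from h import *
s=vision.camera("side"); g=np.array([.5263,.0833])
uv=(285+685/8-.4,190+278/8-.4)
p=onz(s,*uv,.113); d=g-p[:2]; print(np.arctan2(d[1],d[0]),np.hypot(*d))
# predicted block-top centre, at r=.13..0.14 for headings
for h in (.05,.1,.13,.16,.2): print(h,[proj(s,[g[0]-r*np.cos(h),g[1]-r*np.sin(h),.113]).round(1) for r in (.128,.139,.15)])
E
```

```text
0.13954124576812016 0.13555878088369705
0.05 [array([364.6, 225.7]), array([368.7, 227.6]), array([372.8, 229.5])]
0.1 [array([366.1, 224.3]), array([370.4, 226.1]), array([374.6, 227.9])]
0.13 [array([367. , 223.5]), array([371.3, 225.2]), array([375.6, 226.9])]
0.16 [array([367.8, 222.6]), array([372.2, 224.2]), array([376.5, 225.9])]
0.2 [array([368.8, 221.5]), array([373.2, 223. ]), array([377.7, 224.5])]
```

The aim reads about 0.14 against 0.13 for the mark, while the gap is still about 30 mm. I'll squeeze in small steps.

arm_command --commands '[[[0,0,0],[0,0,0]],[[0,0,0],[0,0,0]],[[0,0,0],[0,0,0]],[[0,0,0],[0,0,0]],[[0,0,0],[0,0,0]]]' --fingers 0.2

```text
t: 7.93
position: [0.5265, 0.0833, 0.0842]
eef_rot: [3.133, 0.188, -0.002]
force: [0.8, -0.4, 0.3]
grip_width: 0.0342
```

arm_command --commands '[[[0,0,0],[0,0,0]],[[0,0,0],[0,0,0]],[[0,0,0],[0,0,0]],[[0,0,0],[0,0,0]],[[0,0,0],[0,0,0]]]' --fingers 0.28

```text
t: 8.35
position: [0.5266, 0.0831, 0.0845]
eef_rot: [3.132, 0.189, -0.001]
force: [0.7, -0.5, 0.2]
grip_width: 0.0311
```

```bash
python3 st.py; python3 - <<'E'
from h import *
s=vision.camera("side")
cv2.imwrite("pics/c7.png",cv2.resize(s["image"][190:250,285:385],None,fx=8,fy=8,interpolation=2)[:,:,::-1])
E
```

```text
t 8.35 p [0.5266 0.0831 0.0845] head 0.1205 z [-5.0e-04 -3.7e-03 -1.0e+00] F [ 0.7  -0.53  0.21] M [ 0.13 -0.01  0.04] w 0.0311
```

View pics/c7.png

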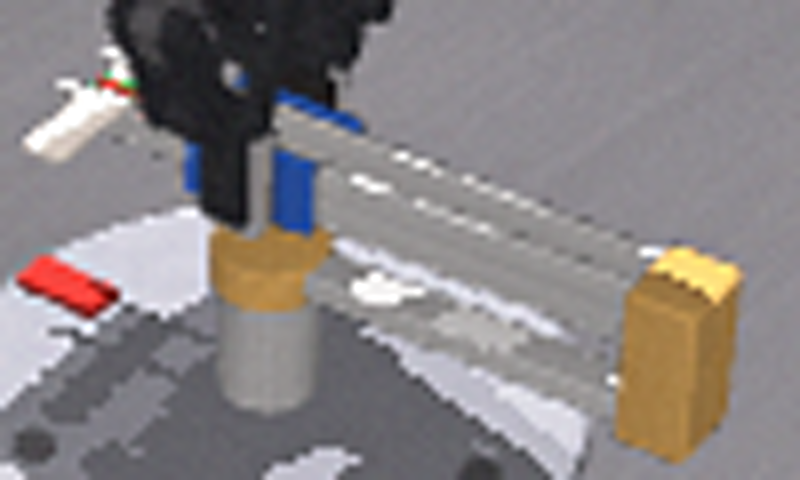

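At 31.1 mm opening the predicted gap is 18.5 mm, and the pointer sits just at the near end of the green band, so the two agree. Now the final squeeze to about 28 mm.

arm_command --commands '[[[0,0,0],[0,0,0]],[[0,0,0],[0,0,0]],[[0,0,0],[0,0,0]],[[0,0,0],[0,0,0]],[[0,0,0],[0,0,0]]]' --fingers 0.34

```text
t: 8.82
position: [0.5267, 0.083, 0.0847]
eef_rot: [3.132, 0.189, -0.001]
force: [-0.7, 0.0, 0.5]
grip_width: 0.0284
```

arm_command --commands '[[[0,0,0],[0,0,0]],[[0,0,0],[0,0,0]],[[0,0,0],[0,0,0]],[[0,0,0],[0,0,0]],[[0,0,0],[0,0,0]]]'

```text
t: 9.23
position: [0.5267, 0.083, 0.0847]
eef_rot: [3.132, 0.189, -0.001]
force: [-0.2, 0.6, 1.4]
grip_width: 0.0284
```

```bash
python3 st.py; python3 - <<'E'
from h import *
s=vision.camera("side")
cv2.imwrite("pics/c8.png",cv2.resize(s["image"][190:250,285:385],None,fx=8,fy=8,interpolation=2)[:,:,::-1])
cv2.imwrite("pics/d8.png",cv2.resize(s["image"][190:220,280:320],None,fx=18,fy=18,interpolation=0)[:,:,::-1])
E
python3 st.py
```

```text
t 9.2333 p [0.5267 0.083  0.0847] head 0.1208 z [-3.0e-04 -3.9e-03 -1.0e+00] F [-0.15  0.57  1.42] M [0.03 0.01 0.07] w 0.0284
t 9.2833 p [0.5267 0.083  0.0847] head 0.1208 z [-3.0e-04 -3.9e-03 -1.0e+00] F [-0.81  0.34  0.98] M [ 0.1   0.03 -0.06] w 0.028
```

View pics/c8.png

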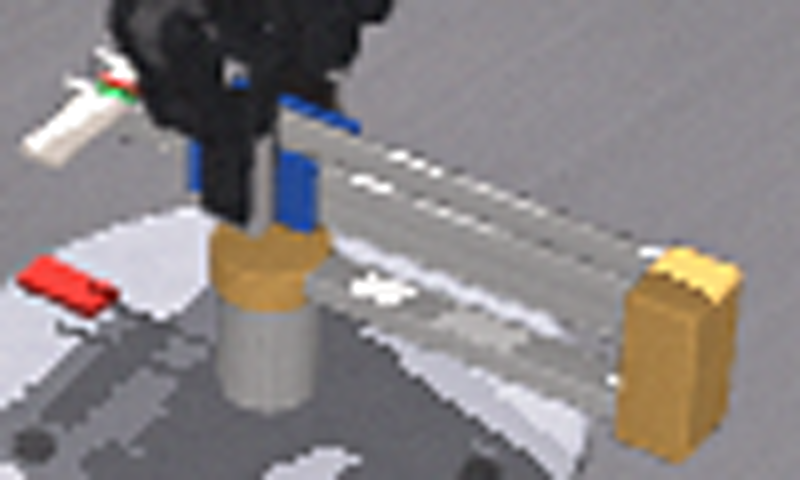

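View pics/d8.png

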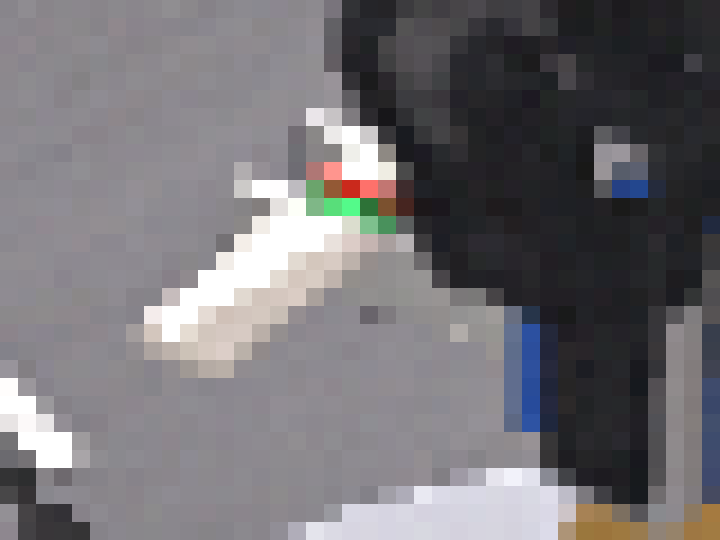

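```bash
python3 - <<'E'
from h import *
s=vision.camera("side"); 
def off(img,box,head):
    s["image"]=img
    g=blobs(s,(45,60,60),(90,255,255),box,2)[0]; r=[]
    hsv=cv2.cvtColor(img,cv2.COLOR_RGB2HSV); m=(cv2.inRange(hsv,np.array([0,110,70]),np.array([10,255,255]))|cv2.inRange(hsv,np.array([170,110,70]),np.array([179,255,255])))
    k=np.zeros_like(m); k[box[1]:box[3],box[0]:box[2]]=m[box[1]:box[3],box[0]:box[2]]
    v,u=np.nonzero(k); rc=(u.mean(),v.mean()); gc=max(g,key=lambda b:b[0])[1]
    n=np.array([-np.sin(head),np.cos(head)])
    d=(onz(s,*rc,.113)-onz(s,*gc,.113))[:2]; print(gc,rc,len(u),"lateral mm",1000*d@n,"along",1000*d@[np.cos(head),np.sin(head)])
a=cv2.imread("pics/side0.png")[:,:,::-1].copy()
now=vision.camera("side")["image"]
off(a,(290,200,312,219),1.11)
off(now,(290,195,303,204),.135)
E
python3 st.py
```

```text
[298.6 210. ] (np.float64(305.0), np.float64(213.53846153846155)) 13 lateral mm 18.405924649753995 along -8.88480186237879
[298.9 201.1] (np.float64(299.75), np.float64(200.0)) 4 lateral mm -4.945765987618004 along 1.02830794287223
t 9.3833 p [0.5267 0.083  0.0847] head 0.1208 z [-3.e-04 -4.e-03 -1.e+00] F [-0.18  1.53 -0.46] M [ 0.09 -0.01  0.03] w 0.0287
```

```bash
python3 - <<'E'
from h import *
s=vision.camera("side"); h=.135; n=np.array([-np.sin(h),np.cos(h)]); t=np.array([np.cos(h),np.sin(h)]); g=np.array([.5265,.083])
for z in (.106,.111):
  for uv in [(297.2,196.2),(293.2,199.6)]:
    p=onz(s,*uv,z)[:2]-g; print(z,uv,"lat",1000*p@n,"along",1000*p@t)
for gap in (10,14,18): print(gap,[proj(s,[*(g+.07*t+sg*(gap/2+2)/1000*n),.106]).round(1) for sg in(1,-1)])
E
python3 st.py
```

```text
0.106 (297.2, 196.2) lat -6.597923383167282 along 70.52891046918263
0.106 (293.2, 199.6) lat 10.911038697608982 along 69.875743624212
0.111 (297.2, 196.2) lat -0.5974550704465109 along 66.18057094855871
0.111 (293.2, 199.6) lat 16.78404262258058 along 65.53215912627928
10 [array([294.1, 198.8]), array([297.5, 196.2])]
14 [array([293.6, 199.2]), array([297.9, 195.8])]
18 [array([293.1, 199.6]), array([298.4, 195.4])]
t 9.4333 p [0.5267 0.083  0.0847] head 0.1208 z [-3.0e-04 -3.9e-03 -1.0e+00] F [-1.05  0.16  0.62] M [0.03 0.04 0.02] w 0.0284
```

Tip-to-tip measurement gives a gap of about 13.5 mm and the finger width gives about 14.5 mm. The aim is well within tolerance, so I'll hand in.

```bash
python3 -c "
from workcell import ticket
print(ticket.job_done())"; python3 st.py
```

```text
the job is handed in; nothing more can be done
None
the job is handed in; nothing more can be done
```

I took a light hold on the blue pads (gap about 30 mm), swung the tweezers about 1 rad clockwise to the red mark, then squeezed them in steps to a 28.4 mm finger opening. I handed the job in at about 9.4 s with the fingers still squeezing; no verdict came back.

**Gap:** Finger width gives about 14.5 mm, and the tips in the side view give about 13.5 mm. The opening read 28.0–28.7 mm over the last readings.

**Aim:** The rear block and hand heading read 0.12–0.14 rad and the tips about 0.165 rad. The mark reads 0.12–0.15 rad, so any error is at most about 0.05 rad.

**Less certain:** In the side view the red pointer showed toward the far side of the green band. I put this down to viewing angle, since the pointer rides above the strip. A rough colour-blob check put it about 5 mm past the band, but half the band was hidden, so I trusted the other two gap measures.

**Not checked:** The arm hid the tweezers from the top camera at the end. I did not measure the squeeze force directly, and I did not re-check the loose items on the bench, though the arm never went near them.

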